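Pour the ball knobs into the kit case, then hold its sprung lid at the set angle

TASK

Pour all six black ball knobs from the scoop cup into the open well of the blue kit case, and stand the empty cup upright on the bench again. Then lift the case's spring-loaded white lid by its bar until it is parallel to the yellow setting arm beside it, so that the packer opposite can slip the cards in, and finish while still holding it there, with nothing but the gripper keeping it up. Do not move the yellow arm or the tape, carton and marker pen.

Things in the scene. Friction and masses are not known exactly. Their poses are not given: they have to be found in the camera images.
- case: blue kit case, fixed to the bench, 190 (x) x 280 (y) x 85 mm high, walls and floor 5 mm. Origin: centre of its underside, z up. A cross wall divides it: the open well has inner space x -90..90, y -135..-12 mm (centre y -74), 80 mm deep; the compartment on the +y side is covered by the white lid. The well is empty at the start
- lid (a joint): angle of the white lid about its hinge (rad): 0 shut, grows as it opens, stop at 1.3. The hinge axis runs along the case's y at x -95, z 88 mm in the case's frame (the edge nearest the robot); the far edge (case +x) rises. A spring closes it: at the bar it takes about 4 N to start and 6 N at 0.75 rad; it snaps shut when let go
- bar (a point): middle of the lid's handle bar: round dark bar 12 mm thick, along y, clear length about 68 mm between its two 12 mm posts; 160 mm from the hinge axis along the plate and 48 mm off the plate's middle plane (39 mm free gap under the bar). Lid plate: white, 190 x 146 x 6 mm, centred at case y 64. x runs in the plate from the hinge to the free edge, z is its outward normal
- pointer (a joint): angle of the yellow setting arm about the same hinge axis as the lid (rad), 0 = level, grows upwards; it is set somewhere from 0.4 to 0.75 and shows the angle at which the lid is to be held. Stiff in its pivot; leave it alone
- mark (a point): middle of the round 24 mm tip of the yellow setting arm, 186 mm from the hinge axis; arm 190 x 6 x 12 mm, beside the lid at case y 158 mm; x points along the arm away from the hinge, so the lid is at the mark when the x axes of bar and mark are parallel
- cup: aluminium scoop cup with the six knobs, loose, 0.22 kg filled. Origin: centre of underside, z up. Side walls at y +-36 (76 mm overall), 50 high, x -48 to 50; back wall at x 48; floor 4 thick, x -2 to 46; then a 45 degree ramp rises towards -x to the pouring lip at x -47, z 47 mm: it empties over the lip when its -x end is tipped down 60 to 70 degrees. A bridge (z 50 to 58, x -2 to 22) spans it
- cup_grip (a point): in the cup's green grip block, 22 x 22 mm, 36 mm tall, upright over the bridge from z 58 to 94 mm; this point is on its axis at x 10, z 78 mm of the cup. It can be gripped on either pair of faces. Axes as cup
- knob1_center (a point): centre of ball knob 1: black ball 20 mm in diameter, 12 g, in the cup at the start; rolls
- knob2_center (a point): centre of ball knob 2: black ball 20 mm in diameter, 12 g, in the cup at the start; rolls
- knob3_center (a point): centre of ball knob 3: black ball 20 mm in diameter, 12 g, in the cup at the start; rolls
- knob4_center (a point): centre of ball knob 4: black ball 20 mm in diameter, 12 g, in the cup at the start; rolls
- knob5_center (a point): centre of ball knob 5: black ball 20 mm in diameter, 12 g, in the cup at the start; rolls
- knob6_center (a point): centre of ball knob 6: black ball 20 mm in diameter, 12 g, in the cup at the start; rolls
- tape: roll of brown parcel tape lying flat, 100 mm outside diameter, 48 mm high, origin at centre of underside; bystander
- carton: small cardboard carton 70 x 100 x 45 mm, origin at centre of underside; bystander
- marker: white and red marker pen lying along its x, about 123 mm long, 16 mm thick; bystander
Things that resemble listed ones, but are neither listed nor needed, are in the scene too. There is more than one size of the cup; the job needs the largest.

How it is judged:
By the outcome, as a careful person would: the job done as asked, in the order asked, and still so for the second after the job is handed in, while the arm keeps its last pose, push and grip.
It also fails if it takes over 66 s, if anything falls off the work surface, if the arm or the gripper's body presses on something with over 40 N, if the wrist force passes 120 N, or if a joint passes its speed limit or range.

ROBOT

A 7-joint arm with a two-finger parallel gripper is mounted at the origin on the work surface. World frame = base frame: x ahead of the robot, y to its left, z up, the work surface at z = 0. Lengths are in m, angles in rad, forces in N, time in s.
With the tool pointing down it reaches from about 0.4 to 0.875 m from the base axis. Payload 19.3 kg.
Tool frame: the origin (TCP) lies midway between the tips of the shut fingers; the grasp point (between the pads) lies 19 mm behind it; z points along the fingers, y is the line along which they close (so a half turn about z gives the same grasp; the last joint's range is limited). The gripper opens to 85 mm and grips with 20 to 120 N. Pads are 22 mm wide; open, the fingers measure 114 mm over their backs; the gripper's body (76 mm by 85 mm) begins 54 mm behind the grasp point. The pads swing forward as they close: fully open they stand 13 mm farther back than shut.
Start: joints at [-1.267, 0.521, -0.036, 1.599, 0.021, 1.021, -0.113], TCP at [0.228, 0.582, 0.231] pointing down, gripper open.
Joint ranges: [-2.91, 2.91], [-0.3, 2.13], [-1.5, 1.42], [0.17, 2.43], [-1.26, 4.41], [0.16, 1.93], [-2.52, 2.52]. Speed limits (rad/s): [1.89, 1.89, 2.39, 2.39, 3.01, 3.01, 3.01].

INTERFACE

Orientations are given as [roll, pitch, yaw] about the fixed x, y, z axes, in that order (R = Rz(yaw) Ry(pitch) Rx(roll)).
In Python, from workcell import bot gives the robot as it stands.
- The arm moves only by the tool move_arm, never from a script. Its argument "moves" is a list that holds one entry, the list of rows, each a list of 7 numbers: the opening, from 0 (shut) to 1 (fully open), then the shift along the tool's x, y, z in units of 1000 mm (1.0 is 1000 mm), then the turn, a rotation vector about the tool's x, y, z in units of 2 pi rad (1.0 is 2 pi rad). A call has 1 to 5 rows; each row is the pose to reach, as a shift and turn from the pose commanded when the call began, along the tool's axes at that moment, turning the shorter way round; what a row does not reach only later rows make up. A row lasts 1/10 s, in which the tool goes at most 50 mm and 8.59 degrees, less where a joint would pass 70% of its speed; a pose out of reach is approached as far as the arm can. A call with a number of a shift or a turn outside -1 to 1 is refused whole. A call with a gripper value outside its range is refused whole. The fingers move at their own pace and stop on an object; "force" is the grip in N (left out, the last holds). Time passes only in rows, so rows that repeat a pose let the fingers close. It gives the time, the measured TCP pose, the force, the opening and the grip force at its end, in the units of the state.
- bot.observe(): the state, without advancing time (a new reading comes with each control period).
- bot.grab_frame(name): name is "side" or "top"; returns the picture (384x512x3 uint8, red, green, blue); there is no depth.
- bot.camera_params(name): a dict with "vertical_fov" (degrees; the focal length in pixels is half the picture's height over the tangent of half this angle, whatever the lens; pixels are square), "cx", "cy" (the principal point, pixels), "R" (3x3) and "t" (3): a world point X has camera coordinates R X + t. Camera axes: x right, y down, z forward; pixel columns grow to the right and rows downward; lengths in m; the calibration is good to about 2 mm. A picture is of the moment at which its call begins. camera_params takes no time and is no camera call.
- bot.job_done(): hands the job in; it is judged then, once.
The state is a dict: "clock": time; "qpos": joint angles; "qd": joint speeds; "joint_efforts": joint torques, N m; "position": TCP position; "tool_rot": TCP orientation; "force": force on the tool from outside, world axes, zero at the start; "moment": the same for the moment, N m; "grip_width": finger opening in m; "finger_force": force on a finger pad.
Only numpy, scipy, OpenCV 4.12 (cv2) and the standard library are available. Lean on these libraries where they do the work, as an engineer would, in place of code of your own. Each camera call takes 0.05 s, during which the arm holds its last target. There are 200 camera calls.

## Working session

There is one attempt and no reset: what is moved stays moved. The work goes in short steps, Python scripts to look and compute and a tool call to move; the robot and the scene stay as the last step left them, time stands still between calls to the robot, and variables do not carry over. Pictures are saved under pics/ and viewed, at most 10 in all, crops included, and the job is handed in when it is done.

Besides the shell and the picture viewer there is one more tool, called after "Emit:" by a JSON object that holds its "method" and its "body", one argument or row to a line. move_arm: Moves the arm, as the interface text tells. Shifts and turns lie within -1 to 1; 1 stands for 1000 mm of shift or 2 pi rad of turn. Its arguments: {"type":"object","properties":{"moves":{"type":"array"},"force":{"type":"number"}},"required":["moves"]}

```bash
mkdir -p pics; ls; python3 - <<'E'
from workcell import bot
import cv2,numpy as np
for n in("side","top"):
    f=bot.grab_frame(n); cv2.imwrite(f"pics/{n}0.png",f[:,:,::-1])
    p=bot.camera_params(n); R=np.array(p["R"]);print(n,p["vertical_fov"],p["cx"],p["cy"],R.round(3).tolist(),(-R.T@np.array(p["t"])).round(3))
s=bot.observe();print(s)
a=cv2.imread("pics/side0.png");b=cv2.imread("pics/top0.png")
E
```

```text
pics
side 51.791589411511104 255.06942561699884 193.80510959374047 [[0.94, -0.341, 0.011], [-0.222, -0.637, -0.739], [0.259, 0.692, -0.674]] [ 0.31  -0.757  0.781]
top 51.68850009478071 255.49122143406422 191.73644268517236 [[0.004, -1.0, -0.01], [-0.985, -0.003, -0.174], [0.174, 0.01, -0.985]] [ 0.366 -0.048  1.233]
{'clock': 0.1, 'qpos': array([-1.26717743,  0.52193943, -0.03628943,  1.59994749,  0.02118447,
        1.021064  , -0.11280532]), 'qd': array([ 1.01447616e-03, -2.20681396e-03,  1.45664178e-03, -1.99249349e-04,
       -9.13722390e-04,  1.66901356e-03, -6.68013059e-05]), 'joint_efforts': array([ 4.48159451e-03, -9.28491712e+01,  1.98462322e+00, -3.70528936e+01,
        1.82569673e-02,  5.49794873e-03,  1.08121392e-05]), 'position': array([0.22817473, 0.58154973, 0.23079429]), 'tool_rot': array([-3.14062143e+00,  7.23225791e-05,  2.76771637e+00]), 'force': array([-0.56049586, -0.11341189, -0.05301676]), 'moment': array([ 0.0129661 , -0.01757801,  0.03026994]), 'finger_force': 0.0, 'grip_width': 0.08514866806656521}
```

View pics/side0.png

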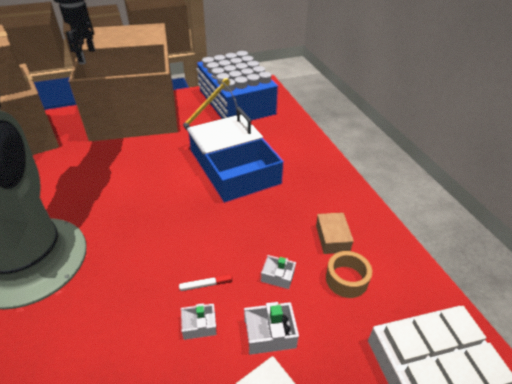

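View pics/top0.png

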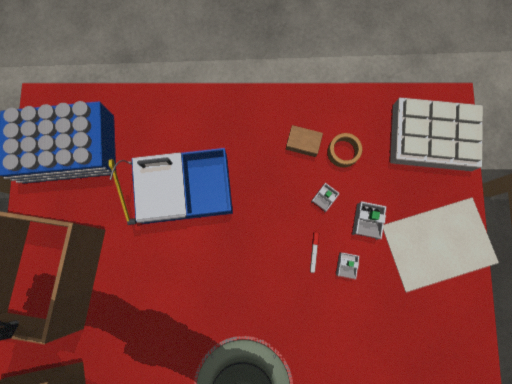

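Cups in the top view: (371,219) is the largest and holds the knobs. (326,197) and (348,265) are smaller. I'll confirm this in an enlarged crop and measure the rest.

```bash
cat > h.py <<'E'
import cv2,numpy as np
from workcell import bot
P={n:bot.camera_params(n) for n in("side","top")}
def cam(n):
    p=P[n];f=192/np.tan(np.radians(p["vertical_fov"])/2)
    return f,p["cx"],p["cy"],np.array(p["R"]),np.array(p["t"])
def ray(n,u,v):
    f,cx,cy,R,t=cam(n);d=R.T@np.array([(u-cx)/f,(v-cy)/f,1]);return -R.T@t,d/np.linalg.norm(d)
def onz(n,u,v,z):
    c,d=ray(n,u,v);return c+d*(z-c[2])/d[2]
def tri(a,b):
    A=0;B=0
    for n,(u,v) in(("side",a),("top",b)):
        c,d=ray(n,u,v);M=np.eye(3)-np.outer(d,d);A=A+M;B=B+M@c
    return np.linalg.solve(A,B)
def proj(n,X):
    f,cx,cy,R,t=cam(n);c=R@np.array(X)+t;return np.array([f*c[0]/c[2]+cx,f*c[1]/c[2]+cy])
def blobs(img,lo,hi,mn=15):
    h=cv2.cvtColor(img,cv2.COLOR_RGB2HSV);m=cv2.inRange(h,np.array(lo),np.array(hi))
    n,l,s,c=cv2.connectedComponentsWithStats(m);return [(c[i].round(1).tolist(),s[i].tolist()) for i in range(1,n) if s[i][4]>=mn],m
E
python3 - <<'E'
from h import *
S=cv2.imread("pics/side0.png")[:,:,::-1];T=cv2.imread("pics/top0.png")[:,:,::-1]
for n,i in(("side",S),("top",T)):
    print(n,"green",blobs(i,(45,120,60),(80,255,255),8)[0]);print("yellow",blobs(i,(20,150,120),(32,255,255),8)[0])
    b,m=blobs(i,(105,150,50),(125,255,255),300);print("blue",b)
    w=cv2.connectedComponentsWithStats(m)
print("lid corners",[onz("top",u,v,.091).round(3).tolist() for u,v in((132,156),(183,151),(186,218),(134,221))])
print("case rim outer +x/-y corners",[onz("top",u,v,.085).round(3).tolist() for u,v in((226,149),(231,213))])
r=np.hstack([cv2.resize(T[185:285,300:400],(400,400),interpolation=2),cv2.resize(S[240:360,170:310],(467,400),interpolation=2)])
r2=np.hstack([cv2.resize(T[140:230,90:240],(500,300),interpolation=2)[:, :433],cv2.resize(S[70:205,170:300],(434,450),interpolation=2)[:300]])
cv2.imwrite("pics/crop1.png",cv2.resize(r,(800,370))[:,:,::-1])
cv2.imwrite("pics/crop2.png",np.hstack([cv2.resize(T[140:230,90:240],(480,288),interpolation=2),cv2.resize(S[70:205,170:300],(277,288),interpolation=2)])[:,:,::-1])
E
```

```text
side green [([281.1, 262.6], [279, 258, 6, 10, 43]), ([199.9, 311.2], [197, 307, 7, 10, 54]), ([276.0, 313.6], [271, 306, 11, 17, 161])]
yellow [([224.8, 80.6], [223, 80, 5, 3, 10]), ([204.5, 104.1], [187, 85, 36, 38, 105])]
blue [([55.1, 92.9], [36, 79, 39, 29, 832]), ([252.8, 99.8], [221, 81, 55, 38, 1347]), ([241.1, 168.1], [191, 139, 91, 62, 3394])]
top green [([327.8, 193.7], [326, 191, 5, 6, 20]), ([374.9, 214.6], [371, 211, 9, 8, 57]), ([350.2, 263.4], [348, 262, 6, 4, 20])]
yellow [([110.1, 163.5], [109, 160, 4, 9, 24]), ([120.4, 195.9], [113, 172, 16, 49, 94])]
blue [([76.3, 143.1], [0, 102, 115, 74, 2054]), ([206.1, 183.0], [182, 149, 50, 69, 2839])]
lid corners [[0.674, 0.333, 0.091], [0.69, 0.181, 0.091], [0.489, 0.165, 0.091], [0.48, 0.316, 0.091]]
case rim outer +x/-y corners [[0.698, 0.053, 0.085], [0.505, 0.036, 0.085]]
```

View pics/crop1.png

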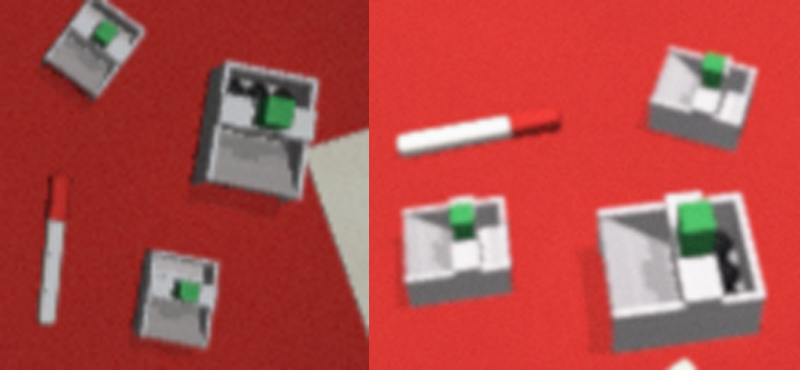

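View pics/crop2.png

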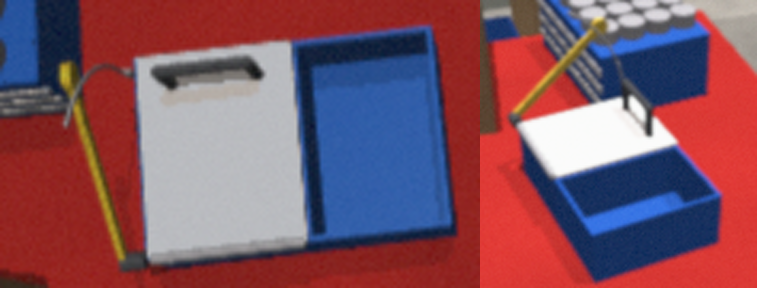

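Crop 1 confirms it: the large cup at top (371,219) holds black knobs behind the bridge, with its lip facing the robot. Crop 2 shows the case with its white lid, the dark bar, and the yellow arm at its left. Next I'll compute poses and the wall heights around the start.

```bash
python3 - <<'E'
from h import *
S=cv2.imread("pics/side0.png")[:,:,::-1];T=cv2.imread("pics/top0.png")[:,:,::-1]
print("green",tri((276,313.6),(374.9,214.6)).round(3), onz("top",375.5,214,.094).round(3), onz("side",276,310,.088).round(3))
yaw=.087;C=np.array([.589,.184,0]);R=np.array([[np.cos(yaw),-np.sin(yaw),0],[np.sin(yaw),np.cos(yaw),0],[0,0,1]])
print("pivot px",proj("side",C+R@[-.095,.158,.088]),proj("top",C+R@[-.095,.158,.088]))
for n,i in(("side",S),("top",T)):
    m=blobs(i,(18,120,70),(34,255,255))[1];v,u=np.nonzero(m)
    if n=="side": k=(u>180)&(u<232)&(v>70)&(v<126)
    else: k=(u>105)&(u<135)&(v>155)&(v<222)
    for yl in (.155,.158):
        L=[]
        for a,b in zip(u[k],v[k]):
            c,d=ray(n,a,b);c=R.T@(c-C);d=R.T@d;L.append(c+d*(yl-c[1])/d[1])
        L=np.array(L)[:,[0,2]]-[-.095,.088];r=np.hypot(*L.T);g=r>.05
        print(n,yl,len(L),r.max().round(3),"ang",np.median(np.arctan2(L[g,1],L[g,0])).round(3), "lsq slope",np.arctan(np.polyfit(L[:,0],L[:,1],1)[0]).round(3))
# from top view: horizontal reach of the arm
print("tri tip",(R.T@(tri((226,80.5),(110.5,162))-C)).round(3))
print("bar top px expected",proj("top",C+R@[.065,.064,.136]),proj("side",C+R@[.065,.064,.136]))
for nm,a,b in(("boxtopright",(165,26),(72,222)),("boxcorner",(165,68),(100,230))):print(nm,tri(a,b).round(3))
print("wall foot",onz("side",178,130,0).round(3),onz("side",88,138,0).round(3),"foot top",onz("top",104,228,0).round(3),onz("top",82,340,0).round(3))
for z in (.2,.3,.4):print(z,onz("top",72,222,z).round(3),onz("top",50,340,z).round(3), onz("side",165,26,z).round(3),onz("side",165,68,z).round(3))
E
```

```text
green [ 0.5   -0.383  0.083] [ 0.502 -0.382  0.094] [ 0.5   -0.378  0.088]
pivot px [186.44946321 125.0969637 ] [128.42716545 220.82753075]
side 0.155 192 0.194 ang 0.746 lsq slope 0.689
side 0.158 192 0.194 ang 0.73 lsq slope 0.689
top 0.155 189 0.209 ang 0.817 lsq slope 0.742
top 0.158 189 0.204 ang 0.755 lsq slope 0.742
tri tip [0.049 0.162 0.211]
bar top px expected [154.29475872 160.71029558] [243.9476721 115.5283463]
boxtopright [0.453 0.351 0.394]
boxcorner [0.439 0.335 0.285]
wall foot [0.467 0.45  0.   ] [0.165 0.501 0.   ] foot top [ 0.467  0.438 -0.   ] [0.134 0.48  0.   ]
0.2 [0.466 0.444 0.2  ] [0.171 0.474 0.2  ] [0.533 0.906 0.2  ] [0.462 0.522 0.2  ]
0.3 [0.456 0.397 0.3  ] [0.19  0.424 0.3  ] [0.495 0.62  0.3  ] [0.436 0.302 0.3  ]
0.4 [0.446 0.349 0.4  ] [0.208 0.373 0.4  ] [0.456 0.334 0.4  ] [0.41  0.082 0.4  ]
```

Emit:
{"method": "move_arm", "body": {
  "moves": [
    [[1,0,0,-0.05,0,0,0],[1,0,0,-0.1,0,0,0],[1,0,0,-0.15,0,0,0],[1,0,0,-0.19,0,0,0]]
  ]
}}

```text
clock: 0.5
position: [0.2282, 0.5816, 0.4242]
tool_rot: [3.14, -0.0, 2.768]
force: [0.4, 0.4, -0.5]
grip_width: 0.0853
finger_force: 0.0
```

Emit:
{"method": "move_arm", "body": {
  "moves": [
    [[1,-0.173,-0.137,0,0,0,0],[1,-0.173,-0.137,0,0,0,0],[1,-0.173,-0.137,0,0,0,0],[1,-0.173,-0.137,0,0,0,0],[1,-0.173,-0.137,0,0,0,0]]
  ]
}}

```text
clock: 1.0
position: [0.3416, 0.387, 0.4217]
tool_rot: [-3.142, 0.001, 2.763]
force: [1.3, 2.1, 0.4]
grip_width: 0.085
finger_force: 0.0
```

Emit:
{"method": "move_arm", "body": {
  "moves": [
    [[1,-0.173,-0.137,0,0,0,0],[1,-0.173,-0.137,0,0,0,0],[1,-0.173,-0.137,0,0,0,0],[1,-0.173,-0.137,0,0,0,0],[1,-0.173,-0.137,0,0,0,0]]
  ]
}}

```text
clock: 1.5
position: [0.4519, 0.196, 0.4214]
tool_rot: [-3.141, 0.001, 2.763]
force: [-0.2, 1.3, -0.3]
grip_width: 0.0852
finger_force: 0.0
```

Emit:
{"method": "move_arm", "body": {
  "moves": [
    [[1,0,0,0,0,0,0.107],[1,0,0,0,0,0,0.107],[1,0,0,0,0,0,0.107],[1,0,0,0,0,0,0.107],[1,0,0,0,0,0,0.107]]
  ]
}}

```text
clock: 2.0
position: [0.4501, 0.2003, 0.4211]
tool_rot: [-3.141, 0.0, 2.089]
force: [0.3, 0.7, 0.3]
grip_width: 0.0859
finger_force: 0.0
```

```bash
echo 'from h import *
s=bot.observe();print(round(s["clock"],2),s["qpos"].round(4).tolist(),s["position"].round(4).tolist(),s["tool_rot"].round(4).tolist(),s["force"].round(1),s["grip_width"].round(4),s["finger_force"])' > o.py; python3 o.py
```

```text
Traceback (most recent call last):
  File "o.py", line 2, in <module>
    s=bot.observe();print(round(s["clock"],2),s["qpos"].round(4).tolist(),s["position"].round(4).tolist(),s["tool_rot"].round(4).tolist(),s["force"].round(1),s["grip_width"].round(4),s["finger_force"])
                                                                                                                                                              ^^^^^^^^^^^^^^^^^^^^^
AttributeError: 'float' object has no attribute 'round'
```

Emit:
{"method": "move_arm", "body": {
  "moves": [
    [[1,0,0,0,0,0,0.107],[1,0,0,0,0,0,0.107],[1,0,0,0,0,0,0.107],[1,0,0,0,0,0,0.107],[1,0,0,0,0,0,0.107]]
  ]
}}

```text
clock: 2.5
position: [0.4502, 0.2004, 0.4211]
tool_rot: [-3.141, 0.0, 1.417]
force: [-0.3, 0.0, 0.1]
grip_width: 0.0852
finger_force: 0.0
```

Emit:
{"method": "move_arm", "body": {
  "moves": [
    [[1,-0.189,0.0455,0,0,0,0],[1,-0.189,0.0455,0,0,0,0],[1,-0.189,0.0455,0,0,0,0],[1,-0.189,0.0455,0,0,0,0],[1,-0.189,0.0455,0,0,0,0]]
  ]
}}

```text
clock: 3.0
position: [0.4673, 0.0011, 0.4217]
tool_rot: [3.141, 0.001, 1.416]
force: [-0.2, 0.1, 1.0]
grip_width: 0.0854
finger_force: 0.0
```

Emit:
{"method": "move_arm", "body": {
  "moves": [
    [[1,-0.189,0.0455,0,0,0,0],[1,-0.189,0.0455,0,0,0,0],[1,-0.189,0.0455,0,0,0,0],[1,-0.189,0.0455,0,0,0,0],[1,-0.189,0.0455,0,0,0,0]]
  ]
}}

```text
clock: 3.5
position: [0.4837, -0.1922, 0.4211]
tool_rot: [-3.141, 0.002, 1.416]
force: [-0.4, 1.0, -0.9]
grip_width: 0.0852
finger_force: 0.0
```

Emit:
{"method": "move_arm", "body": {
  "moves": [
    [[1,-0.189,0.0455,0,0,0,0],[1,-0.189,0.0455,0,0,0,0],[1,-0.189,0.0455,0,0,0,0],[1,-0.189,0.0455,0,0,0,0],[1,-0.189,0.0455,0,0,0,0]]
  ]
}}

```text
clock: 4.0
position: [0.5003, -0.3854, 0.4198]
tool_rot: [-3.139, 0.002, 1.417]
force: [-0.2, -0.1, -0.2]
grip_width: 0.0853
finger_force: 0.0
```

Emit:
{"method": "move_arm", "body": {
  "moves": [
    [[1,0,0,0.05,0,0,0],[1,0,0,0.1,0,0,0],[1,0,0,0.15,0,0,0],[1,0,0,0.2,0,0,0],[1,0,0,0.24,0,0,0]]
  ]
}}

```text
clock: 4.5
position: [0.5016, -0.3789, 0.1784]
tool_rot: [-3.14, -0.001, 1.424]
force: [1.1, -0.8, -0.3]
grip_width: 0.0857
finger_force: 0.0
```

```bash
sed -i 's/s\["grip_width"\]\.round(4)/s["grip_width"]/' o.py; python3 o.py; python3 - <<'E'
from h import *
f=bot.grab_frame("top");g=bot.grab_frame("side")
a,b=proj("top",[.5,-.38,.05]).astype(int);print(a,b)
c,d=proj("side",[.5,-.38,.09]).astype(int)
i=np.hstack([cv2.resize(f[b-60:b+60,a-60:a+60],(400,400),interpolation=2),cv2.resize(g[d-60:d+60,c-60:c+60],(400,400),interpolation=2)])
cv2.imwrite("pics/over.png",i[:,:,::-1])
print("side green",blobs(g,(45,120,60),(80,255,255),8)[0],c,d)
E
```

```text
4.5 [0.1822, 0.6605, 0.5787, 1.6603, -0.4249, 0.9515, 0.769] [0.5016, -0.3789, 0.1784] [-3.1399, -0.0011, 1.4238] [ 1.1 -0.8 -0.3] 0.08566183864885235 0.0
370 216
side green [([281.0, 264.8], [279, 263, 5, 5, 20]), ([199.8, 311.2], [197, 307, 6, 10, 53]), ([275.9, 314.1], [271, 306, 12, 17, 164])] 276 310
```

View pics/over.png

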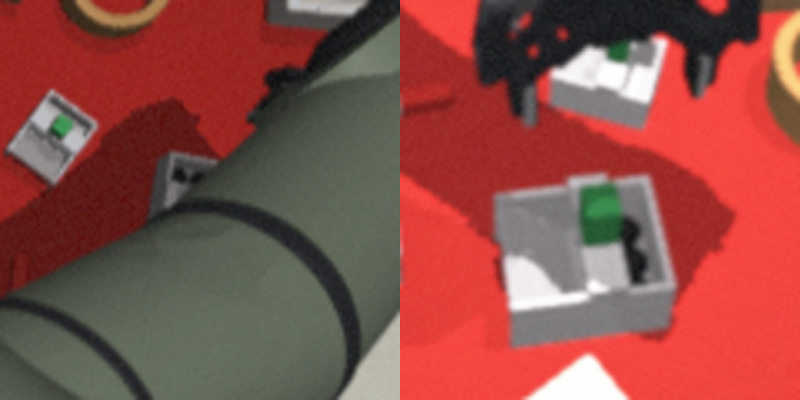

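The fingers straddle the large cup's green block at (600,215) in the right half. I'll descend, grip and lift.

Emit:
{"method": "move_arm", "body": {
  "moves": [
    [[1,0,0,0.04,0,0,0],[1,0,0,0.08,0,0,0],[1,0,0,0.11,0,0,0],[1,0,0,0.118,0,0,0],[1,0,0,0.118,0,0,0]]
  ]
}}

```text
clock: 5.1
position: [0.5024, -0.3807, 0.0643]
tool_rot: [3.141, 0.0, 1.423]
force: [0.3, -0.0, 0.1]
grip_width: 0.0852
finger_force: 0.0
```

Emit:
{"method": "move_arm", "body": {
  "moves": [
    [[0,0,0,0,0,0,0],[0,0,0,0,0,0,0],[0,0,0,0,0,0,0],[0,0,0,0,0,0,0],[0,0,0,0,0,0,0]]
  ],
  "force": 60
}}

```text
clock: 5.6
position: [0.5019, -0.3805, 0.0636]
tool_rot: [3.141, 0.0, 1.423]
force: [-0.2, -0.0, -2.2]
grip_width: 0.0212
finger_force: 62.3
```

Emit:
{"method": "move_arm", "body": {
  "moves": [
    [[0,0,0,0,0,0,0],[0,0,0,0,0,0,0],[0,0,0,0,0,0,0],[0,0,0,0,0,0,0],[0,0,0,0,0,0,0]]
  ]
}}

```text
clock: 6.1
position: [0.5019, -0.3805, 0.0633]
tool_rot: [-3.142, -0.0, 1.423]
force: [-0.1, -0.0, -2.8]
grip_width: 0.0211
finger_force: 62.3
```

```bash
python3 o.py
```

```text
6.1 [0.2435, 0.8042, 0.484, 1.7224, -0.5169, 0.7453, 0.8413] [0.5019, -0.3805, 0.0633] [-3.1415, -0.0, 1.4232] [-0.1 -0.  -2.8] 0.021108346809492435 62.343735694885254
```

Emit:
{"method": "move_arm", "body": {
  "moves": [
    [[0,0,0,-0.015,0,0,0],[0,0,0,-0.05,0,0,0],[0,0,0,-0.09,0,0,0],[0,0,0,-0.13,0,0,0],[0,0,0,-0.17,0,0,0]]
  ]
}}

```text
clock: 6.6
position: [0.5015, -0.3805, 0.2361]
tool_rot: [3.141, 0.0, 1.423]
force: [1.0, 0.2, -1.8]
grip_width: 0.021
finger_force: 62.3
```

Emit:
{"method": "move_arm", "body": {
  "moves": [
    [[0,0.01,0.001,-0.04,0,0,0],[0,0.04,0.002,-0.07,0,0,0],[0,0.08,0.005,-0.08,0,0,0],[0,0.12,0.007,-0.08,0,0,0],[0,0.16,0.01,-0.08,0,0,0]]
  ]
}}

```text
clock: 7.1
position: [0.5351, -0.2225, 0.3148]
tool_rot: [3.14, -0.0, 1.422]
force: [0.1, -0.3, -1.7]
grip_width: 0.0208
finger_force: 62.3
```

Emit:
{"method": "move_arm", "body": {
  "moves": [
    [[0,0.04,0.002,0,0,0,0],[0,0.08,0.005,0,0,0,0],[0,0.12,0.007,0,0,0,0],[0,0.16,0.01,0,0,0,0],[0,0.2,0.012,0,0,0,0]]
  ]
}}

```text
clock: 7.6
position: [0.5765, -0.0263, 0.3145]
tool_rot: [3.141, -0.0, 1.423]
force: [0.5, 0.3, -2.0]
grip_width: 0.0213
finger_force: 62.3
```

Emit:
{"method": "move_arm", "body": {
  "moves": [
    [[0,0.04,0.002,0,0,0,-0.005],[0,0.08,0.005,0,0,0,-0.015],[0,0.12,0.008,0,0,0,-0.025],[0,0.135,0.008,0,0,0,-0.034],[0,0.142,0.008,0,0,0,-0.0374]]
  ]
}}

```text
clock: 8.1
position: [0.6053, 0.113, 0.3139]
tool_rot: [3.141, -0.0, 1.662]
force: [0.1, 0.1, -1.6]
grip_width: 0.0214
finger_force: 62.3
```

```bash
python3 o.py
```

```text
8.1 [-0.6499, 0.4856, 0.5586, 1.5436, -0.2698, 1.1899, 0.0484] [0.6053, 0.113, 0.3139] [3.1414, -0.0001, 1.6618] [ 0.1  0.1 -1.6] 0.021355597917908996 62.3203182220459
```

Emit:
{"method": "move_arm", "body": {
  "moves": [
    [[0,0,0.003,0,-0.02,0,0],[0,0,0.006,-0.001,-0.042,0,0],[0,0,0.009,-0.002,-0.064,0,0],[0,0,0.012,-0.003,-0.086,0,0],[0,0,0.014,-0.005,-0.108,0,0]]
  ]
}}

```text
clock: 8.6
position: [0.619, 0.1108, 0.3195]
tool_rot: [2.461, -0.003, 1.655]
force: [2.2, -1.5, -2.9]
grip_width: 0.0211
finger_force: 62.4
```

```bash
python3 o.py
```

```text
8.6 [-0.9771, 0.2217, 0.7296, 2.1053, -0.0376, 0.2009, -0.1931] [0.619, 0.1108, 0.3195] [2.4607, -0.0028, 1.6554] [ 2.2 -1.5 -2.9] 0.021085838835093542 62.42175221443176
```

The forward tilt brings joint 6 near its limit. I'll fit a quick kinematic model from the readings I have and check other tilt directions.

```bash
cat > k.py <<'E'
import numpy as np,itertools
from scipy.optimize import least_squares
from scipy.spatial.transform import Rotation as Ro
D=[([-1.26717743,.52193943,-.03628943,1.59994749,.02118447,1.021064,-.11280532],[.22817,.58155,.23079],[-3.14062,0,2.76772]),
([.1822,.6605,.5787,1.6603,-.4249,.9515,.769],[.5016,-.3789,.1784],[-3.1399,-.0011,1.4238]),
([.2435,.8042,.484,1.7224,-.5169,.7453,.8413],[.5019,-.3805,.0633],[-3.1415,0,1.4232]),
([-.6499,.4856,.5586,1.5436,-.2698,1.1899,.0484],[.6053,.113,.3139],[3.1414,-.0001,1.6618]),
([-.9771,.2217,.7296,2.1053,-.0376,.2009,-.1931],[.619,.1108,.3195],[2.4607,-.0028,1.6554])]
def fk(q,sg,p):
    o1,o7,h,a1,L1,e,L2,a6,L3=p
    r=lambda ax,a:Ro.from_euler(ax,a).as_matrix()
    R=r('z',sg[0]*q[0]+o1);x=np.array([0,0,h])+R@[a1,0,0]
    R=R@r('y',q[1])@r('z',sg[1]*q[2]);x=x+R@[e,0,L1]
    R=R@r('y',q[3])@r('z',sg[2]*q[4]);x=x+R@[-e,0,L2]
    R=R@r('y',q[5]);x=x+R@[a6,0,0]
    R=R@r('z',sg[3]*q[6]+o7);return x+R@[0,0,L3],R
def fit():
    best=None
    for sg in itertools.product((1,-1),repeat=4):
        for o7 in(0,1.57,3.14,-1.57):
            def res(p):
                o=[]
                for q,x,e in D:
                    X,R=fk(q,sg,p);T=Ro.from_euler('xyz',e).as_matrix();o+=[*(X-x)*3,*(R-T).ravel()]
                return np.array(o)
            s=least_squares(res,[0,o7,.35,0,.42,0,.42,0,.25])
            if best is None or s.cost<best[0]:best=(s.cost,sg,s.x)
    return best
if __name__=="__main__":
    c,sg,p=fit();print(c,sg,p.round(4).tolist())
    for q,x,e in D:print((fk(q,sg,p)[0]-x).round(4))
    np.savez("k.npz",sg=sg,p=p)
E
python3 k.py
```

```text
0.003986276993579413 (-1, -1, -1, -1) [-0.0807, 1.4936, 0.3366, 0.0028, 0.5155, 0.0126, 0.4169, 0.004, 0.3307]
[-0.0073  0.0064  0.0083]
[-0.002   0.0001 -0.0043]
[-0.0036  0.0008 -0.0057]
[-0.0012  0.0029 -0.0003]
[-0.0008  0.0029  0.0021]
```

```bash
cat > ik.py <<'E'
from k import *
Z=np.load("k.npz");sg,p=Z["sg"],Z["p"]
lo=np.array([-2.91,-.3,-1.5,.17,-1.26,.16,-2.52]);hi=np.array([2.91,2.13,1.42,2.43,4.41,1.93,2.52])
def ik(x,R,seeds):
    best=None
    for s in seeds:
        f=lambda q:np.r_[10*(fk(q,sg,p)[0]-x),3*(fk(q,sg,p)[1]-R).ravel(),.01*(q-s)]
        r=least_squares(f,np.clip(s,lo+.03,hi-.03),bounds=(lo+.02,hi-.02))
        e=np.linalg.norm(f(r.x)[:12])
        if best is None or e<best[0]-.003:best=(e,r.x)
    return best
def toolR(phi,t): # cup x direction phi, tipped by t; tool y=cup x, tool z=-cup z
    A=Ro.from_euler('z',phi)*Ro.from_euler('y',-t)
    c=A.as_matrix();return np.c_[c[:,1],c[:,0],-c[:,2]]
E
python3 - <<'E'
from ik import *
rng=np.random.default_rng(0);b=np.array(D[3][0])
S=[b,np.array(D[4][0])]+[b+rng.normal(0,.5,7) for _ in range(4)]
y=.087;C=np.array([.589,.184,0]);W=Ro.from_euler('z',y).as_matrix()
for ph in np.radians([0,45,90,135,180,225,270,315]):
    lip=W@[0,-.074,0]+C+W@[.02*np.cos(ph),.02*np.sin(ph),.1]
    for flip in (0,1):
        o=[]
        for t in np.radians([0,68]):
            R=toolR(ph+y,t);g=lip+[0,0,.065]  # grip point
            if flip:R=R@np.diag([-1,-1,1])
            e,q=ik(g+R[:,2]*.022+(0 if t else np.array([0,0,.1])),R,S);o+=[round(e,3),q.round(2).tolist()]
        print(int(np.degrees(ph)),flip,*o)
E
```

```text
0 0 0.0 [-0.62, 0.56, 0.53, 1.6, -0.32, 1.06, 0.09] 0.0 [0.45, 1.19, -1.03, 2.41, 2.87, 1.47, -2.29]
0 1 0.0 [0.32, 0.68, -0.91, 1.6, 0.58, 1.15, 2.5] 0.011 [-0.79, 0.88, 0.56, 2.41, 3.09, 1.19, -0.54]
45 0 0.0 [-0.52, 0.53, 0.34, 1.62, -0.2, 1.03, 0.76] 0.609 [0.96, 1.18, -1.13, 2.08, -1.19, 0.18, 2.5]
45 1 0.0 [-0.95, 0.77, 1.11, 1.61, -0.72, 1.23, -1.96] 0.0 [-0.63, 1.2, 1.05, 2.19, 4.01, 1.91, -0.69]
90 0 0.0 [-0.41, 0.49, 0.17, 1.65, -0.09, 1.01, 1.44] 0.0 [0.26, 0.94, -0.17, 1.68, -1.02, 1.3, 2.5]
90 1 0.0 [-0.91, 0.66, 0.94, 1.65, -0.58, 1.13, -1.29] 0.0 [-0.02, 0.95, 0.26, 1.68, -1.24, 1.55, -0.52]
135 0 0.0 [-0.28, 0.46, -0.01, 1.7, 0.0, 0.99, 2.15] 0.0 [0.16, 1.18, -0.38, 1.12, -0.39, 1.81, 2.38]
135 1 0.0 [-0.8, 0.56, 0.74, 1.69, -0.43, 1.06, -0.61] 0.0 [-0.02, 1.15, 0.0, 1.12, -0.62, 1.91, -0.58]
180 0 0.0 [0.35, 0.61, -0.91, 1.71, 0.53, 1.09, 2.5] 0.995 [0.11, 1.22, -0.74, 1.21, 0.27, 1.91, 2.5]
180 1 0.0 [-0.66, 0.5, 0.54, 1.72, -0.3, 1.01, 0.08] 0.851 [-0.16, 1.12, -0.16, 1.16, -0.0, 1.91, -0.23]
225 0 0.0 [-0.97, 0.74, 1.16, 1.7, -0.73, 1.2, -1.89] 0.03 [-0.79, 1.33, 0.82, 1.02, -0.0, 1.91, -2.35]
225 1 0.0 [-0.5, 0.48, 0.36, 1.7, -0.19, 1.0, 0.8] 0.03 [-0.79, 1.32, 0.81, 1.02, 0.0, 1.91, 0.79]
270 0 0.0 [-0.84, 0.66, 0.94, 1.66, -0.58, 1.13, -1.22] 0.0 [-1.32, 1.53, 1.38, 1.55, -0.29, 1.14, -1.69]
270 1 0.0 [-0.36, 0.48, 0.17, 1.67, -0.1, 1.0, 1.51] 0.0 [-0.97, 1.05, 0.53, 1.54, 0.62, 1.26, 0.71]
315 0 0.0 [-0.72, 0.6, 0.73, 1.62, -0.44, 1.09, -0.57] 0.0 [-1.56, 1.51, 1.35, 2.1, -1.2, 0.18, -0.53]
315 1 0.0 [-0.23, 0.5, -0.02, 1.62, 0.01, 1.02, 2.2] 0.0 [-1.0, 0.85, 0.41, 2.09, 1.65, 0.85, 0.14]
```

```bash
python3 - <<'E'
from ik import *
y=.087;C=np.array([.589,.184,0]);W=Ro.from_euler('z',y).as_matrix()
mid=(lo+hi)/2
for phd in (60,75,90,105,120,270,285,300):
  ph=np.radians(phd);lip=W@[-.01,-.074,0]+C+W@[.02*np.cos(ph),.02*np.sin(ph),.1]
  for t in np.radians([62,68]):
    R=toolR(ph+y,t);x=lip+[0,0,.065]+R[:,2]*.022;best=None
    for q3 in np.arange(-1.2,1.3,.3):
        s=np.array([-.4,.9,q3,1.6,-.6 if phd<200 else 0,1.3,1.5 if phd<200 else -1.5])
        f=lambda q:np.r_[20*(fk(q,sg,p)[0]-x),5*(fk(q,sg,p)[1]-R).ravel(),2*(q[2]-q3)]
        try:r=least_squares(f,s,bounds=(lo,hi))
        except Exception as e:continue
        if np.linalg.norm(f(r.x)[:12])<.03:
            m=np.minimum(r.x-lo,hi-r.x).min()
            if best is None or m>best[0]:best=(m,r.x)
    print(phd,round(np.degrees(t)),None if best is None else (best[0].round(2),best[1].round(2).tolist()))
E
```

```text
60 62 (np.float64(0.0), [0.79, 0.99, -0.9, 2.08, -1.19, 0.38, 2.52])
60 68 (np.float64(0.01), [0.99, 1.32, -1.2, 2.09, -0.38, 0.17, 1.89])
75 62 (np.float64(0.41), [0.77, 1.04, -0.9, 1.92, -0.62, 0.6, 2.11])
75 68 (np.float64(0.3), [0.94, 1.34, -1.2, 1.91, -0.06, 0.53, 1.68])
90 62 (np.float64(0.54), [0.7, 1.1, -0.9, 1.74, -0.36, 0.88, 1.98])
90 68 (np.float64(0.46), [0.72, 1.15, -0.9, 1.72, -0.42, 0.92, 2.06])
105 62 (np.float64(0.55), [0.61, 1.15, -0.9, 1.55, -0.2, 1.15, 1.97])
105 68 (np.float64(0.51), [0.62, 1.21, -0.9, 1.53, -0.25, 1.2, 2.01])
120 62 (np.float64(0.51), [0.51, 1.21, -0.9, 1.38, -0.09, 1.41, 2.01])
120 68 (np.float64(0.46), [0.51, 1.26, -0.9, 1.34, -0.14, 1.47, 2.03])
270 62 (np.float64(0.4), [-1.17, 1.14, 0.9, 1.6, 0.24, 1.08, -2.12])
270 68 (np.float64(0.35), [-1.18, 1.19, 0.9, 1.57, 0.29, 1.13, -2.17])
285 62 (np.float64(0.36), [-1.25, 1.08, 0.9, 1.78, 0.41, 0.81, -2.16])
285 68 (np.float64(0.28), [-1.27, 1.14, 0.9, 1.77, 0.47, 0.85, -2.24])
300 62 (np.float64(0.22), [-1.46, 1.26, 1.2, 1.96, -0.03, 0.42, -1.67])
300 68 (np.float64(0.22), [-1.49, 1.33, 1.2, 1.96, 0.1, 0.44, -1.84])
```

Emit:
{"method": "move_arm", "body": {
  "moves": [
    [[0,0,-0.003,0,0.022,0,0],[0,0,-0.006,-0.001,0.044,0,0],[0,0,-0.009,-0.003,0.066,0,0],[0,0,-0.012,-0.004,0.088,0,0],[0,0,-0.014,-0.005,0.108,0,0]]
  ]
}}

```text
clock: 9.1
position: [0.6053, 0.1097, 0.315]
tool_rot: [-3.134, -0.0, 1.655]
force: [1.2, 0.1, -1.9]
grip_width: 0.0211
finger_force: 62.4
```

Emit:
{"method": "move_arm", "body": {
  "moves": [
    [[0,0.004,-0.005,0,0,0,-0.015],[0,0.008,-0.01,0,0,0,-0.035],[0,0.012,-0.015,0,0,0,-0.055],[0,0.016,-0.02,0,0,0,-0.075],[0,0.018,-0.0235,0,0,0,-0.095]]
  ]
}}

```text
clock: 9.6
position: [0.5801, 0.1258, 0.3141]
tool_rot: [-3.138, -0.001, 2.257]
force: [0.6, -0.3, -2.8]
grip_width: 0.0212
finger_force: 62.4
```

Emit:
{"method": "move_arm", "body": {
  "moves": [
    [[0,0,0,0,0,0,-0.02],[0,0,0,0,0,0,-0.04],[0,0,0,0,0,0,-0.06],[0,0,0,0,0,0,-0.08],[0,0,0,0,0,0,-0.1]]
  ]
}}

```text
clock: 10.1
position: [0.5804, 0.1254, 0.3142]
tool_rot: [-3.139, -0.003, 2.885]
force: [-0.5, 0.5, -0.9]
grip_width: 0.0209
finger_force: 62.4
```

Emit:
{"method": "move_arm", "body": {
  "moves": [
    [[0,0,0,0,0,0,-0.02],[0,0,0,0,0,0,-0.04],[0,0,0,0,0,0,-0.06],[0,0,0,0,0,0,-0.075],[0,0,0,0,0,0,-0.082]]
  ]
}}

```text
clock: 10.6
position: [0.5804, 0.1253, 0.3141]
tool_rot: [-3.141, -0.003, -2.884]
force: [-0.7, -0.3, -2.0]
grip_width: 0.021
finger_force: 62.4
```

```bash
python3 o.py
```

```text
10.6 [-0.4087, 0.4009, 0.1355, 1.5846, -0.0568, 1.1633, 1.567] [0.5804, 0.1253, 0.3141] [-3.1409, -0.0033, -2.8843] [-0.7 -0.3 -2. ] 0.021002326900086733 62.43948698043823
```

Emit:
{"method": "move_arm", "body": {
  "moves": [
    [[0,0,0.003,0.02,-0.02,0,0],[0,0,0.006,0.045,-0.042,0,0],[0,0,0.009,0.07,-0.064,0,0],[0,0,0.012,0.1,-0.086,0,0],[0,0,0.014,0.125,-0.108,0,0]]
  ]
}}

```text
clock: 11.1
position: [0.5769, 0.1388, 0.1885]
tool_rot: [2.459, -0.001, -2.889]
force: [0.3, 0.0, -3.5]
grip_width: 0.0214
finger_force: 62.5
```

```bash
python3 o.py;python3 - <<'E'
from h import *
g=bot.grab_frame("side")
cv2.imwrite("pics/t40.png",cv2.resize(g[60:220,120:320],(600,480),interpolation=2)[:,:,::-1])
E
```

```text
11.1 [0.08, 0.6679, -0.1149, 1.6705, -0.6734, 1.0976, 2.2117] [0.5769, 0.1388, 0.1885] [2.4594, -0.0014, -2.8886] [ 0.3  0.  -3.5] 0.02141580264458081 62.477535009384155
```

View pics/t40.png

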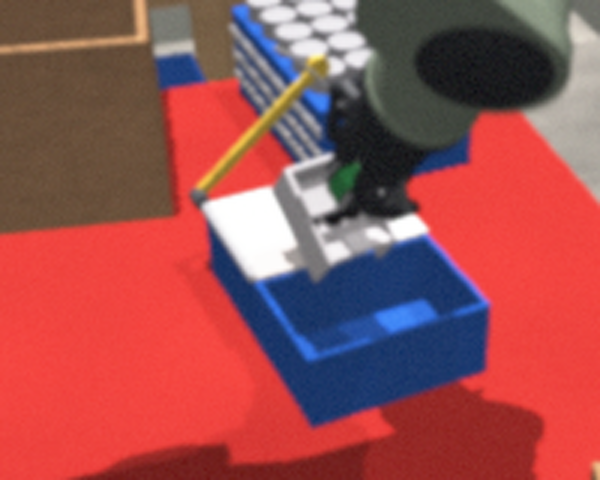

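Emit:
{"method": "move_arm", "body": {
  "moves": [
    [[0,0,-0.006,0.012,-0.008,0,0],[0,0,-0.012,0.025,-0.016,0,0],[0,0,-0.0125,0.025,-0.03,0,0],[0,0,-0.0125,0.025,-0.045,0,0],[0,0,-0.0125,0.025,-0.058,0,0]]
  ]
}}

```text
clock: 11.65
position: [0.5756, 0.1428, 0.1607]
tool_rot: [2.101, -0.004, -2.889]
force: [0.3, -23.5, 0.6]
grip_width: 0.0213
finger_force: 69.2
```

Emit:
{"method": "move_arm", "body": {
  "moves": [
    [[0,0,0.001,0,-0.007,0,0],[0,0,0.002,0,-0.015,0,0],[0,0,0.002,0,-0.02,0,0],[0,0,0.002,0,-0.02,0,0],[0,0,0.002,0,-0.02,0,0]]
  ]
}}

```text
clock: 12.15
position: [0.5761, 0.1413, 0.1621]
tool_rot: [1.981, -0.004, -2.891]
force: [-1.6, -33.5, 12.3]
grip_width: 0.021
finger_force: 88.9
```

```bash
python3 o.py;python3 - <<'E'
from h import *
g=bot.grab_frame("side")
cv2.imwrite("pics/t65.png",cv2.resize(g[60:220,120:320],(600,480),interpolation=2)[:,:,::-1])
E
```

```text
12.15 [0.3169, 0.9404, -0.2845, 1.59, -0.8607, 1.3091, 2.4469] [0.5761, 0.1413, 0.1621] [1.9815, -0.0044, -2.8911] [ -1.6 -33.5  12.3] 0.020972521998332317 88.92246479188543
```

View pics/t65.png

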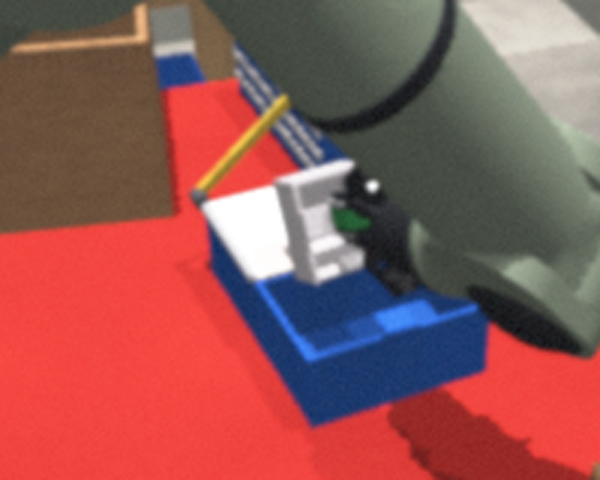

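Something presses back with about 33 N in y. I'll back off up and away, then look.

Emit:
{"method": "move_arm", "body": {
  "moves": [
    [[0,0,0.006,-0.008,0,0,0],[0,0,0.014,-0.014,0,0,0],[0,0,0.0235,-0.021,0,0,0],[0,0,0.0235,-0.021,0,0,0]]
  ]
}}

```text
clock: 12.6
position: [0.5778, 0.1374, 0.1945]
tool_rot: [1.974, -0.002, -2.885]
force: [0.3, 0.5, -0.6]
grip_width: 0.0213
finger_force: 65.1
```

```bash
python3 o.py;python3 - <<'E'
from h import *
g=bot.grab_frame("side");f=bot.grab_frame("top")
cv2.imwrite("pics/m1.png",np.hstack([cv2.resize(f[120:240,90:250],(400,300),interpolation=2),cv2.resize(g[70:205,170:310],(400,386),interpolation=2)[:300]])[:,:,::-1])
E
```

```text
12.6 [0.3233, 0.8996, -0.2872, 1.5787, -0.8591, 1.3521, 2.4126] [0.5778, 0.1374, 0.1945] [1.9744, -0.0017, -2.8851] [ 0.3  0.5 -0.6] 0.021261580977219766 65.08393406867981
```

View pics/m1.png

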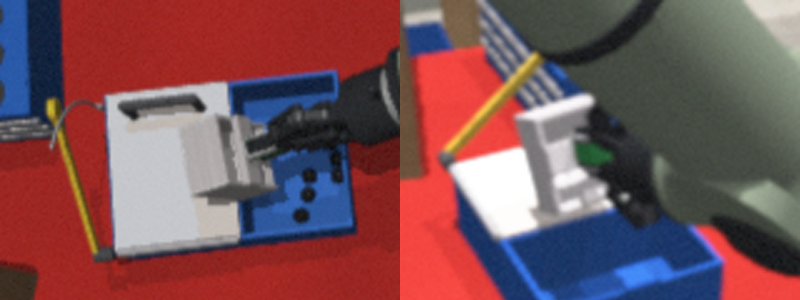

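Top view: five black balls are visible in the well near (302..340, 150..215), and the cup is above the cross wall. I'll raise it, bring it upright and count.

Emit:
{"method": "move_arm", "body": {
  "moves": [
    [[0,0,0.03,-0.012,0,0,0],[0,0,0.055,-0.024,0,0,0],[0,0,0.055,-0.024,0,0,0]]
  ]
}}

```text
clock: 13.0
position: [0.5783, 0.1375, 0.2554]
tool_rot: [1.974, -0.0, -2.885]
force: [0.5, -0.1, -1.6]
grip_width: 0.0208
finger_force: 64.9
```

```bash
cat > cnt.py <<'E'
from h import *
f=bot.grab_frame("top")
y=.087;C=np.array([.589,.184,0]);c,s=np.cos(y),np.sin(y);W=np.array([[c,-s,0],[s,c,0],[0,0,1]])
poly=np.array([proj("top",C+W@q) for q in([.088,-.133,.008],[.088,-.014,.008],[-.088,-.014,.008],[-.088,-.133,.008])]).astype(np.int32)
m=np.zeros(f.shape[:2],np.uint8);cv2.fillPoly(m,[poly],255)
d=((f.max(2)<50)&(m>0)).astype(np.uint8)
n,l,st,ce=cv2.connectedComponentsWithStats(d)
for i in range(1,n):
    if st[i][4]>4:print(ce[i].round(1),st[i].tolist())
cv2.imwrite("pics/well_%d.png"%int(bot.observe()["clock"]*100),cv2.resize(f[120:240,90:250],(800,600),interpolation=2)[:,:,::-1])
E
python3 o.py; python3 cnt.py
```

```text
13.0 [0.3259, 0.8136, -0.2918, 1.5681, -0.8683, 1.411, 2.3401] [0.5783, 0.1375, 0.2554] [1.9739, -0.0001, -2.8846] [ 0.5 -0.1 -1.6] 0.020815890524777447 64.8676085472107
[209.3 167.4] [188, 158, 40, 21, 451]
[223.2 182.3] [219, 175, 8, 18, 59]
[213.4 189.8] [212, 188, 4, 5, 16]
[212.9 197.5] [211, 196, 5, 4, 15]
[210.  205.8] [208, 204, 5, 5, 19]
```

Emit:
{"method": "move_arm", "body": {
  "moves": [
    [[0,0,-0.003,-0.001,0.02,0,0],[0,0,-0.006,-0.002,0.04,0,0],[0,0,-0.009,-0.003,0.06,0,0],[0,0,-0.011,-0.004,0.08,0,0],[0,0,-0.013,-0.004,0.1,0,0]]
  ]
}}

```text
clock: 13.55
position: [0.5798, 0.1282, 0.2414]
tool_rot: [2.606, -0.004, -2.885]
force: [-0.0, 0.5, -1.4]
grip_width: 0.0211
finger_force: 64.9
```

Emit:
{"method": "move_arm", "body": {
  "moves": [
    [[0,0,-0.003,-0.001,0.02,0,0],[0,0,-0.006,-0.002,0.04,0,0],[0,0,-0.009,-0.003,0.06,0,0],[0,0,-0.011,-0.003,0.08,0,0],[0,0,-0.011,-0.003,0.0858,0,0]]
  ]
}}

```text
clock: 14.05
position: [0.5816, 0.1208, 0.2382]
tool_rot: [-3.139, -0.005, -2.88]
force: [1.3, 1.2, -1.6]
grip_width: 0.0213
finger_force: 64.7
```

Emit:
{"method": "move_arm", "body": {
  "moves": [
    [[0,-0.04,0,0,0,0,0],[0,-0.08,0,0,0,0,0],[0,-0.12,0,0,0,0,0],[0,-0.14,0,0,0,0,0],[0,-0.14,0,0,0,0,0]]
  ]
}}

```text
clock: 14.55
position: [0.7188, 0.1544, 0.2354]
tool_rot: [3.14, -0.007, -2.884]
force: [-0.2, -0.1, -2.2]
grip_width: 0.0212
finger_force: 64.1
```

```bash
python3 o.py; python3 cnt.py
```

```text
14.55 [-0.3491, 0.7138, 0.1066, 1.2511, -0.0765, 1.1874, 1.5894] [0.7188, 0.1544, 0.2354] [3.1404, -0.0069, -2.8837] [-0.2 -0.1 -2.2] 0.02115012213248276 64.083012342453
[195.3 166.5] [194, 160, 3, 15, 24]
[222.  176.9] [220, 175, 5, 5, 20]
[193.9 181.9] [193, 179, 2, 6, 7]
[224.2 186.6] [223, 181, 4, 12, 29]
[213.3 190. ] [211, 188, 6, 5, 24]
[213.  197.4] [211, 195, 5, 6, 25]
[210.1 205.9] [208, 204, 5, 5, 22]
```

Six balls counted in the well: (222,177), two merged at (224,187), (213,190), (213,197) and (210,206). Now I'll set the cup down on free bench near (0.50, -0.08).

Emit:
{"method": "move_arm", "body": {
  "moves": [
    [[0,0.03,-0.019,0,0,0,0],[0,0.06,-0.038,0,0,0,0],[0,0.09,-0.057,0,0,0,0],[0,0.12,-0.076,0,0,0,0],[0,0.15,-0.095,0,0,0,0]]
  ]
}}

```text
clock: 15.1
position: [0.5947, 0.0227, 0.2385]
tool_rot: [3.14, -0.005, -2.884]
force: [0.7, -0.6, -1.3]
grip_width: 0.0214
finger_force: 64.1
```

Emit:
{"method": "move_arm", "body": {
  "moves": [
    [[0,0.04,-0.025,0,0,0,0],[0,0.08,-0.05,0,0,0,0],[0,0.11,-0.07,0,0,0,0],[0,0.121,-0.076,0,0,0,0],[0,0.121,-0.076,0,0,0,0]]
  ]
}}

```text
clock: 15.6
position: [0.4975, -0.0817, 0.2394]
tool_rot: [3.14, -0.004, -2.887]
force: [0.5, -0.4, -1.8]
grip_width: 0.0211
finger_force: 64.1
```

Emit:
{"method": "move_arm", "body": {
  "moves": [
    [[0,0,0,0.03,0,0,0],[0,0,0,0.07,0,0,0],[0,0,0,0.11,0,0,0],[0,0,0,0.14,0,0,0],[0,0,0,0.15,0,0,0]]
  ]
}}

```text
clock: 16.1
position: [0.4974, -0.0791, 0.0866]
tool_rot: [3.138, -0.008, -2.883]
force: [0.6, -0.6, -1.7]
grip_width: 0.0208
finger_force: 64.0
```

```bash
python3 o.py; python3 cnt.py
```

```text
16.1 [-0.0319, 0.5586, 0.0966, 2.0294, -0.0968, 0.5659, 1.9614] [0.4974, -0.0791, 0.0866] [3.1384, -0.0076, -2.8833] [ 0.6 -0.6 -1.7] 0.02079377632043607 64.03330206871033
[222.  176.9] [220, 175, 5, 5, 20]
[224.3 186.7] [223, 181, 4, 12, 30]
[213.4 190.2] [212, 188, 4, 5, 16]
[212.9 197.5] [211, 196, 5, 4, 15]
[210.  205.8] [208, 204, 5, 5, 19]
```

Emit:
{"method": "move_arm", "body": {
  "moves": [
    [[0,0,0,0.008,0,0,0],[0,0,0,0.015,0,0,0],[0,0,0,0.019,0,0,0],[0,0,0,0.0215,0,0,0],[0,0,0,0.0225,0,0,0]]
  ]
}}

```text
clock: 16.65
position: [0.4987, -0.0804, 0.0671]
tool_rot: [3.14, -0.003, -2.885]
force: [0.2, 0.4, -1.7]
grip_width: 0.0211
finger_force: 64.1
```

```bash
python3 o.py; python3 - <<'E'
from h import *
g=bot.grab_frame("side");f=bot.grab_frame("top")
a,b=proj("side",[.5,-.08,.05]).astype(int)
cv2.imwrite("pics/place.png",np.hstack([cv2.resize(f[140:230,120:240],(400,300),interpolation=2),cv2.resize(g[b-45:b+45,a-60:a+60],(400,300),interpolation=2)])[:,:,::-1])
E
```

```text
16.65 [-0.0241, 0.5938, 0.0895, 2.0375, -0.1019, 0.518, 1.9663] [0.4987, -0.0804, 0.0671] [3.1402, -0.0033, -2.885] [ 0.2  0.4 -1.7] 0.02114403587051708 64.09019351005554
```

View pics/place.png

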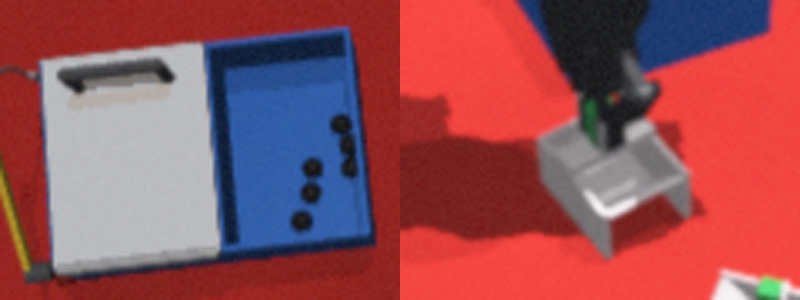

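The left half shows all six balls in the well. The right half shows the empty cup just above the bench. Lowering to contact.

Emit:
{"method": "move_arm", "body": {
  "moves": [
    [[0,0,0,0.0015,0,0,0],[0,0,0,0.003,0,0,0],[0,0,0,0.004,0,0,0],[0,0,0,0.004,0,0,0],[0,0,0,0.004,0,0,0]]
  ]
}}

```text
clock: 17.25
position: [0.4986, -0.0805, 0.063]
tool_rot: [3.14, -0.004, -2.885]
force: [-0.5, 0.6, 1.3]
grip_width: 0.021
finger_force: 64.3
```

Emit:
{"method": "move_arm", "body": {
  "moves": [
    [[0.5,0,0,0,0,0,0],[0.8,0,0,0,0,0,0],[0.8,0,0,0,0,0,0],[0.8,0,0,-0.01,0,0,0],[0.8,0,0,-0.05,0,0,0]]
  ]
}}

```text
clock: 17.75
position: [0.497, -0.0802, 0.1115]
tool_rot: [3.139, -0.009, -2.885]
force: [0.6, -0.1, 1.2]
grip_width: 0.0679
finger_force: 0.0
```

Emit:
{"method": "move_arm", "body": {
  "moves": [
    [[0.8,0,0,-0.05,0,0,0],[0.8,0,0,-0.1,0,0,0],[0.8,0,0,-0.15,0,0,0],[0.8,0,0,-0.2,0,0,0],[0.8,0,0,-0.22,0,0,0]]
  ]
}}

```text
clock: 18.25
position: [0.5003, -0.0808, 0.3383]
tool_rot: [-3.141, 0.002, -2.885]
force: [0.2, -0.4, -0.8]
grip_width: 0.0681
finger_force: 0.0
```

```bash
python3 o.py; python3 - <<'E'
from h import *
g=bot.grab_frame("side");f=bot.grab_frame("top")
print(blobs(g,(45,120,60),(80,255,255),8)[0],blobs(f,(45,120,60),(80,255,255),8)[0])
print(proj("side",[.498,-.08,.085]),proj("top",[.498,-.08,.094]))
y=.087;C=np.array([.589,.184,0]);c,s=np.cos(y),np.sin(y);W=np.array([[c,-s,0],[s,c,0],[0,0,1]])
# bar: dark blob on lid in top view
m=(f.max(2)<75).astype(np.uint8);n,l,st,ce=cv2.connectedComponentsWithStats(m)
for i in range(1,n):
    if st[i][4]>20 and 125<ce[i][0]<185 and 145<ce[i][1]<180:
        v,u=np.nonzero(l==i);print(ce[i],st[i].tolist(),(W.T@(onz("top",*ce[i],.136)-C)).round(3))
        k=v<=np.percentile(v,60)
# pointer again, and lid plane measured by side view for reference
for nme,i in(("side",g),("top",f)):
    M=blobs(i,(18,120,70),(34,255,255))[1];v,u=np.nonzero(M)
    k=(u>180)&(u<232)&(v>70)&(v<126) if nme=="side" else (u>105)&(u<135)&(v>155)&(v<222)
    A=np.polyfit(v[k],u[k],1);print(nme,k.sum(),"line u=a v+b",A.round(3),"u range",u[k].min(),u[k].max(),v[k].min(),v[k].max())
    for th in(.6,.65,.7,.75):
        P0=[proj(nme,C+W@[-.095+r*np.cos(th),.158,.088+r*np.sin(th)]) for r in(.02,.18)]
        print(th,np.round(P0,1).tolist(),"slope",round((P0[1][0]-P0[0][0])/(P0[1][1]-P0[0][1]),3))
E
```

```text
18.25 [-0.0865, 0.2248, 0.1586, 1.7697, -0.0393, 1.1479, 1.9114] [0.5003, -0.0808, 0.3383] [-3.1415, 0.0023, -2.8853] [ 0.2 -0.4 -0.8] 0.06808987754921093 0.0
[([231.8, 211.2], [228, 205, 9, 14, 101]), ([281.1, 262.5], [279, 258, 6, 10, 42]), ([199.8, 311.2], [197, 307, 6, 10, 53])] [([327.9, 193.6], [326, 191, 5, 6, 19]), ([350.1, 263.4], [348, 262, 5, 4, 19])]
[230.03409326 210.45010394] [270.74646904 215.0950019 ]
[154.14851485 161.94059406] [138, 159, 34, 9, 101] [0.061 0.065 0.136]
side 108 line u=a v+b [ -0.92  300.168] u range 187 211 96 123
0.6 [[191.0, 120.9], [228.5, 87.0]] slope -1.103
0.65 [[190.8, 120.7], [226.8, 85.2]] slope -1.011
0.7 [[190.6, 120.6], [225.1, 83.4]] slope -0.927
0.75 [[190.4, 120.4], [223.2, 81.8]] slope -0.848
top 184 line u=a v+b [ 0.305 60.963] u range 109 128 159 220
0.6 [[127.0, 214.7], [114.8, 162.7]] slope 0.235
0.65 [[126.9, 214.9], [113.9, 163.9]] slope 0.256
0.7 [[126.8, 215.1], [112.9, 165.3]] slope 0.279
0.75 [[126.7, 215.3], [112.1, 166.9]] slope 0.303
```

```bash
python3 - <<'E'
from h import *
S=cv2.imread("pics/side0.png");T=cv2.imread("pics/top0.png")
cv2.imwrite("pics/wire.png",np.hstack([cv2.resize(T[150:230,100:190],(450,400),interpolation=cv2.INTER_CUBIC),cv2.resize(S[70:150,180:250],(350,400),interpolation=cv2.INTER_CUBIC)]))
y=.087;C=np.array([.589,.184,0]);c,s=np.cos(y),np.sin(y);W=np.array([[c,-s,0],[s,c,0],[0,0,1]])
for q in([.095,.137,.091],[.095,.14,.0],[-.095,.137,.091],[.044,.158,.208]):print(q,proj("top",C+W@q).round(1),proj("side",C+W@q).round(1))
g=S[:,:,::-1];M=blobs(g,(18,120,70),(34,255,255))[1];v,u=np.nonzero(M);k=(u>180)&(u<216)&(v>70)&(v<126)
vx,vy,a,b=cv2.fitLine(np.c_[u[k],v[k]].astype(np.float32),cv2.DIST_HUBER,0,.01,.01).ravel();print("side slope u/v",vx/vy,"at v=110 u=",a+(110-b)*vx/vy)
g=T[:,:,::-1];M=blobs(g,(18,120,70),(34,255,255))[1];v,u=np.nonzero(M);k=(u>105)&(u<135)&(v>172)&(v<218)
vx,vy,a,b=cv2.fitLine(np.c_[u[k],v[k]].astype(np.float32),cv2.DIST_HUBER,0,.01,.01).ravel();print("top slope",vx/vy,"at v=190",a+(190-b)*vx/vy)
for th in(.6,.65,.7,.75):
  for n,r0 in(("side",110),("top",190)):
    P=np.array([proj(n,C+W@[-.095+r*np.cos(th),.158,.088+r*np.sin(th)]) for r in(.02,.16)]);m=(P[1,0]-P[0,0])/(P[1,1]-P[0,1]);print(th,n,m.round(3),(P[0,0]+(r0-P[0,1])*m).round(1))
E
```

```text
[0.095, 0.137, 0.091] [133.4 156.8] [243.5 114.8]
[0.095, 0.14, 0.0] [141.4 164.2] [243.3 137.3]
[-0.095, 0.137, 0.091] [135.3 220.1] [188.4 127.6]
[0.044, 0.158, 0.208] [112.4 164.5] [225.4  82.2]
side slope u/v -0.9272833 at v=110 u= 198.9341
top slope 0.30199158 at v=190 119.023315
0.6 side -1.103 203.1
0.6 top 0.235 121.2
0.65 side -1.011 201.7
0.65 top 0.256 120.5
0.7 side -0.927 200.4
0.7 top 0.279 119.8
0.75 side -0.848 199.3
0.75 top 0.303 119.1
```

View pics/wire.png

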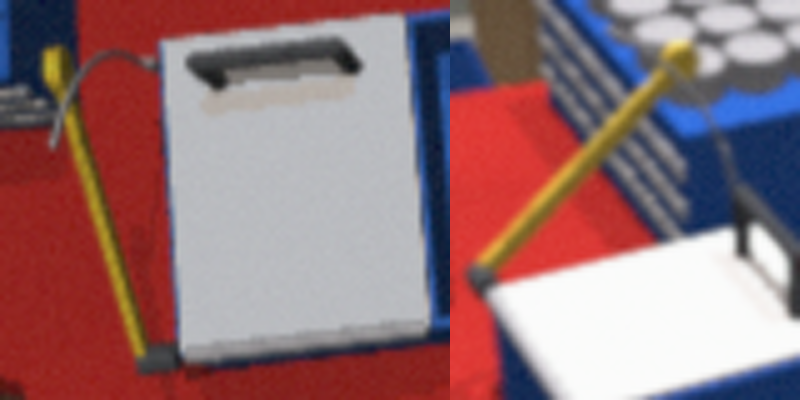

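Emit:
{"method": "move_arm", "body": {
  "moves": [
    [[0.7,0,0,0,0,0,0.02],[0.7,0,0,0,0,0,0.043],[0.7,0,0,0,0,0,0.066],[0.7,0,0,0,0,0,0.089],[0.7,0,0,0,0,0,0.11]]
  ]
}}

```text
clock: 18.85
position: [0.499, -0.0805, 0.3324]
tool_rot: [-3.14, -0.005, 2.701]
force: [0.7, -0.8, 0.1]
grip_width: 0.0596
finger_force: 0.0
```

Emit:
{"method": "move_arm", "body": {
  "moves": [
    [[0.7,0,0,0,0,0,0.023],[0.7,0,0,0,0,0,0.046],[0.7,0,0,0,0,0,0.069],[0.7,0,0,0,0,0,0.09],[0.7,0,0,0,0,0,0.11]]
  ]
}}

```text
clock: 19.35
position: [0.499, -0.0805, 0.3324]
tool_rot: [-3.137, -0.003, 2.01]
force: [-0.1, -0.2, 0.4]
grip_width: 0.0597
finger_force: 0.0
```

Emit:
{"method": "move_arm", "body": {
  "moves": [
    [[0.7,0,0,0,0,0,0.02],[0.7,0,0,0,0,0,0.04],[0.7,0,0,0,0,0,0.057],[0.7,0,0,0,0,0,0.057]]
  ]
}}

```text
clock: 19.75
position: [0.4991, -0.0804, 0.3325]
tool_rot: [-3.137, -0.001, 1.656]
force: [-0.3, -0.8, 0.5]
grip_width: 0.0594
finger_force: 0.0
```

Emit:
{"method": "move_arm", "body": {
  "moves": [
    [[0.7,0.032,0.0175,0,0,0,0],[0.7,0.064,0.035,0,0,0,0],[0.7,0.096,0.0525,0,0,0,0],[0.7,0.128,0.07,0,0,0,0],[0.7,0.16,0.0875,0,0,0,0]]
  ]
}}

```text
clock: 20.25
position: [0.573, 0.0878, 0.3324]
tool_rot: [-3.137, -0.001, 1.662]
force: [0.4, -0.6, 0.6]
grip_width: 0.0596
finger_force: 0.0
```

Emit:
{"method": "move_arm", "body": {
  "moves": [
    [[0.7,0.04,0.022,0,0,0,0],[0.7,0.08,0.044,0,0,0,0],[0.7,0.12,0.066,0,0,0,0],[0.7,0.16,0.0875,0,0,0,0],[0.7,0.16,0.0875,0,0,0,0]]
  ]
}}

```text
clock: 20.75
position: [0.6458, 0.2599, 0.33]
tool_rot: [-3.135, -0.002, 1.668]
force: [-1.1, -0.5, -0.9]
grip_width: 0.0594
finger_force: 0.0
```

```bash
python3 o.py; python3 - <<'E'
from h import *
S=cv2.imread("pics/side0.png")[:,:,::-1];T=cv2.imread("pics/top0.png")[:,:,::-1]
y=.087;C=np.array([.589,.184,0]);c,s=np.cos(y),np.sin(y);W=np.array([[c,-s,0],[s,c,0],[0,0,1]])
N=[]
for n,g,k in(("side",S,(180,216,70,126)),("top",T,(105,135,172,218))):
    v,u=np.nonzero(blobs(g,(18,120,70),(34,255,255))[1]);m=(u>k[0])&(u<k[1])&(v>k[2])&(v<k[3])
    vx,vy,a,b=cv2.fitLine(np.c_[u[m],v[m]].astype(np.float32),cv2.DIST_HUBER,0,.01,.01).ravel()
    N.append(np.cross(ray(n,a-20*vx,b-20*vy)[1],ray(n,a+20*vx,b+20*vy)[1]))
d=W.T@np.cross(*N);d/=np.linalg.norm(d);d*=np.sign(d[2]);print("pointer dir in case frame",d.round(3),"angle",np.arctan2(d[2],d[0]))
E
```

```text
20.75 [-0.6433, 0.594, 0.3143, 1.2632, -0.1838, 1.3174, -0.2356] [0.6458, 0.2599, 0.33] [-3.135, -0.0022, 1.6679] [-1.1 -0.5 -0.9] 0.05943226754711848 0.0
pointer dir in case frame [0.776 0.025 0.631] angle 0.6825738509319864
```

Emit:
{"method": "move_arm", "body": {
  "moves": [
    [[0.7,0,0,0.04,0,0,0],[0.7,0,0,0.09,0,0,0],[0.7,0,0,0.14,0,0,0],[0.7,0,0,0.18,0,0,0],[0.7,0,0,0.195,0,0,0]]
  ]
}}

```text
clock: 21.25
position: [0.6432, 0.2528, 0.1332]
tool_rot: [-3.132, 0.001, 1.661]
force: [0.1, -1.0, 0.0]
grip_width: 0.0597
finger_force: 0.0
```

Emit:
{"method": "move_arm", "body": {
  "moves": [
    [[0.7,0,0,0.01,0,0,0],[0.7,0,0,0.02,0,0,0],[0.7,0,0,0.021,0,0,0],[0.7,0,0,0.021,0,0,0]]
  ]
}}

```text
clock: 21.65
position: [0.6458, 0.2538, 0.1176]
tool_rot: [-3.139, -0.001, 1.658]
force: [-0.3, -0.4, 0.3]
grip_width: 0.06
finger_force: 0.0
```

```bash
python3 o.py
```

```text
21.65 [-0.6145, 0.7724, 0.2603, 1.4978, -0.2334, 0.904, -0.1924] [0.6458, 0.2538, 0.1176] [-3.139, -0.0014, 1.6581] [-0.3 -0.4  0.3] 0.05999448136055522 0.0
```

Emit:
{"method": "move_arm", "body": {
  "moves": [
    [[0,0,0,0,0,0,0],[0,0,0,0,0,0,0],[0,0,0,0,0,0,0],[0,0,0,0,0,0,0],[0,0,0,0,0,0,0]]
  ],
  "force": 60
}}

```text
clock: 22.15
position: [0.6464, 0.2537, 0.1172]
tool_rot: [-3.14, -0.001, 1.658]
force: [4.8, 1.3, 0.6]
grip_width: 0.0101
finger_force: 58.3
```

Emit:
{"method": "move_arm", "body": {
  "moves": [
    [[0,0,0,0,0,0,0],[0,0,0,0,0,0,0]]
  ]
}}

```text
clock: 22.35
position: [0.6464, 0.2537, 0.1172]
tool_rot: [-3.14, -0.001, 1.658]
force: [5.3, 1.0, 1.0]
grip_width: 0.01
finger_force: 58.3
```

```bash
python3 o.py; python3 -c "
import numpy as np
a=np.arctan2(.048,.160);r=np.hypot(.048,.16)
for t in np.arange(0,.76,.06):print(round(t,2),round(r*np.cos(a+t)-.16,4),round(r*np.sin(a+t)-.048,4))"
```

```text
22.35 [-0.6144, 0.7731, 0.2604, 1.4975, -0.2332, 0.9024, -0.1924] [0.6464, 0.2537, 0.1172] [-3.1402, -0.0012, 1.6581] [5.3 1.  1. ] 0.010034553550515099 58.33946228027344
0.0 0.0 0.0
0.06 -0.0032 0.0095
0.12 -0.0069 0.0188
0.18 -0.0112 0.0279
0.24 -0.016 0.0367
0.3 -0.0213 0.0451
0.36 -0.0272 0.0533
0.42 -0.0335 0.0611
0.48 -0.0402 0.0685
0.54 -0.0474 0.0754
0.6 -0.055 0.082
0.66 -0.063 0.088
0.72 -0.0714 0.0936
```

Emit:
{"method": "move_arm", "body": {
  "moves": [
    [[0,0,-0.004,-0.0114,0,0,0],[0,0,-0.0085,-0.0225,0,0,0],[0,0,-0.014,-0.0333,0,0,0],[0,0,-0.0202,-0.0435,0,0,0],[0,0,-0.0272,-0.0533,0,0,0]]
  ]
}}

```text
clock: 22.85
position: [0.6202, 0.2506, 0.1712]
tool_rot: [3.141, -0.001, 1.657]
force: [11.4, -2.2, -2.4]
grip_width: 0.0098
finger_force: 58.3
```

```bash
python3 o.py
```

```text
22.85 [-0.6473, 0.6727, 0.2806, 1.5411, -0.2131, 0.9572, -0.2151] [0.6202, 0.2506, 0.1712] [3.141, -0.0006, 1.6574] [11.4 -2.2 -2.4] 0.009817160089306035 58.30877423286438
```

Emit:
{"method": "move_arm", "body": {
  "moves": [
    [[0,0,-0.0068,-0.009,0,0,0],[0,0,-0.0145,-0.0176,0,0,0],[0,0,-0.0229,-0.0255,0,0,0],[0,0,-0.032,-0.0328,0,0,0],[0,0,-0.0416,-0.0394,0,0,0]]
  ]
}}

```text
clock: 23.35
position: [0.58, 0.246, 0.2114]
tool_rot: [3.139, 0.0, 1.656]
force: [15.0, -7.4, 5.6]
grip_width: 0.0097
finger_force: 58.3
```

Emit:
{"method": "move_arm", "body": {
  "moves": [
    [[0,0,0,0,0,0,0],[0,0,0,0,0,0,0],[0,0,0,0,0,0,0]]
  ]
}}

```text
clock: 23.65
position: [0.5802, 0.246, 0.2113]
tool_rot: [3.139, -0.0, 1.656]
force: [14.4, -7.4, 7.1]
grip_width: 0.01
finger_force: 60.4
```

```bash
python3 o.py; cat > lid.py <<'E'
from h import *
y=.087;C=np.array([.589,.184,0]);c,s=np.cos(y),np.sin(y);W=np.array([[c,-s,0],[s,c,0],[0,0,1]])
S=bot.grab_frame("side");T=bot.grab_frame("top")
cv2.imwrite("pics/lidS.png",S[:,:,::-1]);cv2.imwrite("pics/lidT.png",T[:,:,::-1])
p=bot.observe()["position"]+[0,0,.020];l=W.T@(p-C);v=l-[-.095,l[1],.088]
print("bar local",l.round(4),"radius",np.hypot(v[0],v[2]).round(4),"theta from tcp",(np.arctan2(v[2],v[0])-np.arctan2(.048,.16)).round(3))
# white lid mask, local region
for n,g in(("side",S),("top",T)):
    h=cv2.cvtColor(g,cv2.COLOR_RGB2HSV);m=((h[:,:,1]<40)&(h[:,:,2]>130)).astype(np.uint8)
    q=[proj(n,C+W@[-.095+r*np.cos(.7),yy,.088+r*np.sin(.7)]) for r in(0,.19) for yy in(-.009,.137)]
    print(n,"pred corners (hinge -y,hinge +y,free -y,free +y)",np.round(q,1).tolist())
    nn,lb,st,ce=cv2.connectedComponentsWithStats(m)
    for i in range(1,nn):
        if st[i][4]>150 and abs(ce[i]-np.mean(q,0)).max()<40:print(st[i].tolist(),ce[i].round(1))
E
python3 lid.py
```

```text
23.65 [-0.6927, 0.5677, 0.2977, 1.6208, -0.19, 0.9791, -0.2476] [0.5802, 0.246, 0.2113] [3.1388, -0.0, 1.6563] [14.4 -7.4  7.1] 0.00999484056957519 60.441298484802246
bar local [-0.0033  0.0625  0.2312] radius 0.1701 theta from tcp 0.71
side pred corners (hinge -y,hinge +y,free -y,free +y) [[203.9, 153.7], [188.5, 128.4], [249.4, 106.2], [229.8, 84.0]]
[187, 84, 63, 69, 1807] [217.1 119.6]
top pred corners (hinge -y,hinge +y,free -y,free +y) [[185.8, 216.0], [135.6, 220.2], [174.5, 156.8], [119.9, 161.3]]
[166, 156, 20, 60, 329] [175.4 181.4]
[134, 197, 14, 24, 185] [138.8 211. ]
```

```bash
cat > edge.py <<'E'
from h import *
y=.087;C=np.array([.589,.184,0]);c,s=np.cos(y),np.sin(y);W=np.array([[c,-s,0],[s,c,0],[0,0,1]])
S=cv2.imread("pics/lidS.png")[:,:,::-1];T=cv2.imread("pics/lidT.png")[:,:,::-1]
def slope(n,yl,zo,th):
    P=np.array([proj(n,C+W@[-.095+r*np.cos(th)-zo*np.sin(th),yl,.088+r*np.sin(th)+zo*np.cos(th)]) for r in(.04,.16)]);return (P[1,0]-P[0,0])/(P[1,1]-P[0,1])
def inv(n,yl,m):
    t=np.linspace(.4,1,121);return round(float(t[np.argmin([abs(slope(n,yl,0,x)-m) for x in t])]),3)
def fit(u,v):
    vx,vy,a,b=cv2.fitLine(np.c_[u,v].astype(np.float32),cv2.DIST_HUBER,0,.01,.01).ravel();return vx/vy
def edges(g,rows,u0,u1,rev):
    # subpixel crossing of saturation through half level; white lid has low saturation
    s=cv2.cvtColor(g,cv2.COLOR_RGB2HSV)[:,:,1].astype(float);U=[];V=[]
    for v in rows:
        r=s[v,u0:u1];w=np.nonzero(r<70)[0]
        if len(w)<3:continue
        i=w[-1] if rev else w[0];j=i+(1 if rev else -1)
        if not 0<=j<len(r):continue
        U.append(u0+i+(j-i)*(70-r[i])/(r[j]-r[i]));V.append(v)
    return np.array(U),np.array(V)
for nm,g,rows,u0,u1,rev,yl,n in(("side left edge",S,range(94,122),185,245,False,.137,"side"),("side right edge",S,range(112,148),195,260,True,-.009,"side"),("top right edge",T,range(165,208),165,192,True,-.009,"top")):
    U,V=edges(g,rows,u0,u1,rev);m=fit(U,V);r=np.std(U-np.polyval(np.polyfit(V,U,1),V));print(nm,len(U),"slope",m.round(3),"res",r.round(2),"theta",inv(n,yl,m))
for n,g,k in(("side",S,(180,220,70,126)),("top",T,(105,135,172,218))):
    v,u=np.nonzero(blobs(g,(18,120,70),(34,255,255))[1]);q=(u>k[0])&(u<k[1])&(v>k[2])&(v<k[3]);m=fit(u[q],v[q]);print("pointer",n,q.sum(),m.round(3),"theta",inv(n,.158,m))
E
python3 edge.py
```

```text
side left edge 28 slope -0.876 res 2.87 theta 0.735
side right edge 36 slope 0.055 res 5.87 theta 1.0
top right edge 43 slope 0.106 res 1.13 theta 0.4
pointer side 134 -0.935 theta 0.695Traceback (most recent call last):
  File "edge.py", line 23, in <module>
    v,u=np.nonzero(blobs(g,(18,120,70),(34,255,255))[1]);q=(u>k[0])&(u<k[1])&(v>k[2])&(v<k[3]);m=fit(u[q],v[q]);print("pointer",n,q.sum(),m.round(3),"theta",inv(n,.158,m))
                                                                                                 ~~~^^^^^^^^^^^
  File "edge.py", line 9, in fit
    vx,vy,a,b=cv2.fitLine(np.c_[u,v].astype(np.float32),cv2.DIST_HUBER,0,.01,.01).ravel();return vx/vy
              ~~~~~~~~~~~^^^^^^^^^^^^^^^^^^^^^^^^^^^^^^^^^^^^^^^^^^^^^^^^^^^^^^^^
cv2.error: OpenCV(4.12.0) /io/opencv/modules/imgproc/src/linefit.cpp:50: error: (-215:Assertion failed) count > 0 in function 'fitLine2D_wods'
```

```bash
python3 - <<'E'
import cv2,numpy as np
S=cv2.imread("pics/lidS.png")[:,:,::-1]
h=cv2.cvtColor(S,cv2.COLOR_RGB2HSV);m=((h[:,:,1]<60)&(h[:,:,2]>120)).astype(np.uint8)
n,l,st,ce=cv2.connectedComponentsWithStats(m);i=max(range(1,n),key=lambda i:st[i][4] if abs(ce[i]-[217,120]).max()<25 else 0)
print(st[i])
for v in range(80,160,3):
    w=np.nonzero(l[v]==i)[0]; yl=np.nonzero((h[v,180:235,0]>17)&(h[v,180:235,0]<35)&(h[v,180:235,1]>110)&(h[v,180:235,2]>70))[0]+180
    print(v,(w[0],w[-1],len(w)) if len(w) else None,(yl[0],yl[-1]) if len(yl) else None)
T=cv2.imread("pics/lidT.png");print(T[[170,190,200]][:,100:140:4].tolist()[1])
E
```

```text
[ 187   83   63   71 1871]
80 None (np.int64(222), np.int64(223))
83 (np.int64(232), np.int64(233), 2) None
86 (np.int64(230), np.int64(232), 3) (np.int64(221), np.int64(222))
89 (np.int64(230), np.int64(234), 5) None
92 (np.int64(230), np.int64(236), 7) (np.int64(213), np.int64(216))
95 (np.int64(229), np.int64(240), 12) (np.int64(211), np.int64(215))
98 (np.int64(214), np.int64(243), 21) (np.int64(208), np.int64(212))
101 (np.int64(211), np.int64(246), 30) (np.int64(206), np.int64(209))
104 (np.int64(209), np.int64(249), 35) (np.int64(202), np.int64(206))
107 (np.int64(207), np.int64(249), 39) (np.int64(200), np.int64(203))
110 (np.int64(204), np.int64(246), 43) (np.int64(197), np.int64(200))
113 (np.int64(201), np.int64(243), 43) (np.int64(195), np.int64(198))
116 (np.int64(198), np.int64(240), 43) (np.int64(192), np.int64(195))
119 (np.int64(196), np.int64(237), 42) (np.int64(189), np.int64(192))
122 (np.int64(193), np.int64(235), 43) (np.int64(187), np.int64(189))
125 (np.int64(190), np.int64(232), 43) None
128 (np.int64(187), np.int64(229), 43) None
131 (np.int64(189), np.int64(226), 38) None
134 (np.int64(191), np.int64(223), 33) None
137 (np.int64(194), np.int64(222), 29) None
140 (np.int64(196), np.int64(218), 23) None
143 (np.int64(197), np.int64(215), 19) None
146 (np.int64(199), np.int64(212), 14) None
149 (np.int64(201), np.int64(209), 9) None
152 (np.int64(203), np.int64(207), 5) None
155 None None
158 None None
[[85, 100, 93], [86, 100, 90], [82, 96, 89], [77, 91, 82], [73, 85, 77], [67, 77, 71], [62, 71, 65], [50, 55, 52], [46, 51, 50], [38, 36, 34]]
```

```bash
sed -i '/^for nm,g,rows/,$d' edge.py; cat >> edge.py <<'E'
h=cv2.cvtColor(S,cv2.COLOR_RGB2HSV);m=((h[:,:,1]<60)&(h[:,:,2]>120)).astype(np.uint8)
n,l,st,ce=cv2.connectedComponentsWithStats(m);i=max(range(1,n),key=lambda i:st[i][4] if abs(ce[i]-[217,120]).max()<25 else 0)
def rep(t,r,f,yl):
    V=np.array(list(r));U=np.array([f(v) for v in V]);p=np.polyfit(V,U,1);k=abs(U-np.polyval(p,V))<1.5;p=np.polyfit(V[k],U[k],1);print(t,k.sum(),"slope",p[0].round(3),"res",np.std(U[k]-np.polyval(p,V[k])).round(2),"theta",inv("side",yl,p[0]))
rep("lid left",range(100,127),lambda v:np.nonzero(l[v]==i)[0][0],.137)
rep("lid right",range(109,151),lambda v:np.nonzero(l[v]==i)[0][-1],-.009)
S0=cv2.imread("pics/side0.png")[:,:,::-1]
for t,g in(("now",S),("start",S0)):
    y8=blobs(g,(17,110,70),(35,255,255))[1]
    for e in(0,-1):rep("pointer %s %d"%(t,e),range(95,121),lambda v:np.nonzero(y8[v,183:232])[0][e]+183,.158)
E
python3 edge.py
```

```text
lid left 27 slope -0.894 res 0.45 theta 0.72
lid right 42 slope -0.936 res 0.39 theta 0.715
pointer now 0 26 slope -0.915 res 0.39 theta 0.705
pointer now -1 26 slope -0.948 res 0.27 theta 0.685
pointer start 0 26 slope -0.912 res 0.28 theta 0.71
pointer start -1 26 slope -0.97 res 0.44 theta 0.675
```

```bash
cat > top.py <<'E'
from edge import *
print("---top")
T0=cv2.imread("pics/top0.png")[:,:,::-1]
def rp(t,V,U,yl):
    V=np.array(V);U=np.array(U);p=np.polyfit(V,U,1);k=abs(U-np.polyval(p,V))<1.5;p=np.polyfit(V[k],U[k],1);print(t,k.sum(),"slope",p[0].round(3),"res",np.std(U[k]-np.polyval(p,V[k])).round(2),"theta",inv("top",yl,p[0]))
h=cv2.cvtColor(T,cv2.COLOR_RGB2HSV);m=(h[:,:,1]<60)&(h[:,:,2]>120)
R=[(v,np.nonzero(m[v,160:192])[0]+160) for v in range(160,213)]
print([(v,r[0],r[-1]) for v,r in R if len(r)][::6])
rp("lid right",[v for v,r in R if len(r)],[r[-1] for v,r in R if len(r)],-.009)
m0=blobs(T0,(17,110,60),(35,255,255))[1]
R=[(v,np.nonzero(m0[v,105:135])[0]+105) for v in range(172,217)]
for e in(0,-1):rp("ptr start %d"%e,[v for v,r in R if len(r)],[r[e] for v,r in R if len(r)],.158)
E
python3 top.py
```

```text
lid left 27 slope -0.894 res 0.45 theta 0.72
lid right 42 slope -0.936 res 0.39 theta 0.715
pointer now 0 26 slope -0.915 res 0.39 theta 0.705
pointer now -1 26 slope -0.948 res 0.27 theta 0.685
pointer start 0 26 slope -0.912 res 0.28 theta 0.71
pointer start -1 26 slope -0.97 res 0.44 theta 0.675
---top
[(160, np.int64(166), np.int64(173)), (166, np.int64(168), np.int64(175)), (172, np.int64(171), np.int64(176)), (178, np.int64(172), np.int64(177)), (184, np.int64(172), np.int64(179)), (190, np.int64(174), np.int64(180)), (196, np.int64(176), np.int64(181)), (202, np.int64(178), np.int64(182)), (208, np.int64(181), np.int64(184))]
lid right 52 slope 0.215 res 0.31 theta 0.795
ptr start 0 45 slope 0.299 res 0.31 theta 0.74
ptr start -1 45 slope 0.298 res 0.29 theta 0.74
```

Emit:
{"method": "move_arm", "body": {
  "moves": [
    [[0,0,0.002,0.0003,0,0,0],[0,0,0.004,0.0007,0,0,0],[0,0,0.004,0.0007,0,0,0],[0,0,0.004,0.0007,0,0,0],[0,0,0.004,0.0007,0,0,0]]
  ]
}}

```text
clock: 24.25
position: [0.5829, 0.2463, 0.2094]
tool_rot: [-3.141, 0.001, 1.657]
force: [9.4, -7.5, -0.6]
grip_width: 0.0094
finger_force: 59.6
```

```bash
python3 o.py; python3 lid.py|head -1; python3 top.py; python3 - <<'E'
from h import *
g=cv2.imread("pics/lidS.png")[:,:,::-1]
print(blobs(g,(45,120,60),(80,255,255),8)[0])
E
```

```text
24.25 [-0.6889, 0.5755, 0.2965, 1.612, -0.1916, 0.9834, -0.2449] [0.5829, 0.2463, 0.2094] [-3.1412, 0.0007, 1.6567] [ 9.4 -7.5 -0.6] 0.009449159659204221 59.58002686500549
bar local [-0.0006  0.0626  0.2294] radius 0.17 theta from tcp 0.691
lid left 27 slope -0.903 res 0.54 theta 0.715
lid right 42 slope -0.976 res 0.29 theta 0.69
pointer now 0 26 slope -0.916 res 0.37 theta 0.705
pointer now -1 26 slope -0.965 res 0.42 theta 0.675
pointer start 0 26 slope -0.912 res 0.28 theta 0.71
pointer start -1 26 slope -0.97 res 0.44 theta 0.675
---top
[(160, np.int64(167), np.int64(174)), (166, np.int64(169), np.int64(175)), (172, np.int64(171), np.int64(176)), (178, np.int64(172), np.int64(177)), (184, np.int64(172), np.int64(179)), (190, np.int64(174), np.int64(180)), (196, np.int64(177), np.int64(181)), (202, np.int64(178), np.int64(182)), (208, np.int64(181), np.int64(184))]
lid right 52 slope 0.211 res 0.29 theta 0.78
ptr start 0 45 slope 0.299 res 0.31 theta 0.74
ptr start -1 45 slope 0.298 res 0.29 theta 0.74
[([231.7, 210.8], [228, 205, 9, 13, 93]), ([281.1, 262.7], [279, 259, 6, 9, 41]), ([199.8, 311.1], [197, 307, 6, 10, 52])]
```

Emit:
{"method": "move_arm", "body": {
  "moves": [
    [[0,0,0.0014,0.0009,0,0,0],[0,0,0.0014,0.0009,0,0,0],[0,0,0.0014,0.0009,0,0,0],[0,0,0.0014,0.0009,0,0,0],[0,0,0.0014,0.0009,0,0,0]]
  ]
}}

```text
clock: 24.85
position: [0.5842, 0.2465, 0.2085]
tool_rot: [-3.141, 0.001, 1.657]
force: [9.4, -6.4, -0.4]
grip_width: 0.0098
finger_force: 59.6
```

```bash
python3 o.py; python3 -c "
from workcell import bot
print(bot.job_done())"
```

```text
24.85 [-0.6874, 0.5786, 0.2961, 1.6092, -0.1924, 0.9835, -0.2438] [0.5842, 0.2465, 0.2085] [-3.1409, 0.0006, 1.6566] [ 9.4 -6.4 -0.4] 0.009762546150234546 59.57058370113373
the job is handed in; nothing more can be done
None
```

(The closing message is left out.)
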